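Clamp a wooden slat in the screw press

TASK

Slide the pale slat lengthwise into the mouth of the green screw press, flat on its bed between the rails and fully home against the column. Then turn the red knob clockwise, letting your grip sink with it, until the rubber foot holds the slat with about 15 newtons (its spring pressed in by about 3 mm), never so hard that the wood is dented (over 32 newtons), and let go. Leave the dark slat and the other things on the table alone.

Things in the scene. Friction and masses are not known exactly. Their poses are not given: they have to be found in the camera images.
- press: small green C-frame screw press, fixed. Origin on the table under the screw axis; x points from the open mouth to the column, y across, z up. Base 90 mm wide, x -55 to +95 mm; flat bed 40 mm above the table. Arm over the bed: 44 mm wide, x -20 to +95, 108 to 132 mm above the table (brass collar on it to 138).
- press_stop (a point): end stop: centre of the column's steel front face, 55 mm behind the screw axis, 52.5 mm above the table. The slat's end comes against it.
- press_mouth (a point): middle of the channel's mouth, 52 mm in front of the screw axis, at bed height (40 mm). Two steel rails 12 mm high bound a channel 46 mm wide along the press's x, centred on y = 0, from x -30 to +50 mm, flared wider from x -30 to -52 mm.
- knob_mid (a point): centre of the round red fluted knob on top of the screw: 44 mm diameter, 26 mm high (13 mm above and below this point), on the vertical screw axis, 191 mm above the table when joint knob is 0. It can be gripped across its diameter at any yaw.
- knob (a joint): turn of the knob, rad, 0 = fully up, growing clockwise seen from above, up to 6.28; starts at 0 to 0.6. Knob, stem and foot sink together 6.37 mm per rad (40 mm a turn). The thread rubs with about 0.18 N m and stays where it is left; pressing the slat with F newtons adds 0.00637 x F N m to the turning torque (0.096 N m at 15 N).
- stem: rising screw stem, origin on the axis at the knob's underside. Below the arm it carries a brass extension collar and a black rubber foot, 32 mm diameter, on a spring of 5 N/mm (12 mm stroke, no preload). The collar's setting is unknown: with joint knob at 0 the foot's face is 73 to 87 mm above the table. Contact with the slat must be felt as a rise of turning torque, or seen.
- slat_mid (a point): centre of the pale wooden slat to be clamped, loose on the table: 185 mm long, 40 wide, 25 high, about 0.125 kg, both ends alike. Fully home this point is 37.5 mm in front (-x) of the screw axis, 52.5 mm above the table (top 65 mm); the free end sticks out 75 mm in front of the base, with room for fingers 100 mm in front of the screw axis.
- slat: the same pale slat; origin at the middle of its underside, x along its length, y across, z up.
- dark_slat_mid (a point): centre of a dark stained slat of the same size, a bystander; the two slats lie to the left and right of the press, either way round.
- tumbler: blue tumbler, 72 mm diameter, 190 mm tall, bystander; origin under its centre.
- glue_bottle: white bottle with red cap, 56 mm diameter, 150 mm tall, bystander; origin under its centre.
- yellow_case: yellow plastic case, 70 x 110 x 45 mm, bystander; origin under its centre.
- tape_roll: orange ring of tape lying flat, 90 mm diameter, 24 mm high, bystander; origin under its centre.
- paper_cup: paper cup, 72 mm wide, 90 mm tall, bystander; origin under its centre.
- screwdriver: screwdriver lying on the table, bystander; origin at its underside.
Not all that is in view belongs to the job. Of the things that look like the press, the largest one is meant.

How it is judged:
By the outcome, as a careful person would: the job done as asked, in the order asked, and still so for the second after the job is handed in, with the robot touching nothing.
It also fails if it takes over 72 s, if anything falls off the work surface, if the arm or the gripper's body presses on something with over 40 N, if the wrist force passes 120 N, or if a joint passes its speed limit or range.

ROBOT

A 7-joint arm with a two-finger parallel gripper is mounted at the origin on the work surface. World frame = base frame: x ahead of the robot, y to its left, z up, the work surface at z = 0. Lengths are in m, angles in rad, forces in N, time in s.
With the tool pointing down it reaches from about 0.425 to 0.925 m from the base axis. Payload 6.8 kg.
Tool frame: the origin (TCP) lies between the finger pads; the fingertips stand 11 mm ahead of it and the grasp point (between the pads) lies 8 mm behind it; z points along the fingers, y is the line along which they close (so a half turn about z gives the same grasp; the last joint's range is limited). The gripper opens to 85 mm and grips with 20 to 120 N. Pads are 22 mm wide; open, the fingers measure 114 mm over their backs; the gripper's body (76 mm by 85 mm) begins 54 mm behind the grasp point. The pads swing forward as they close: fully open they stand 13 mm farther back than shut.
Start: joints at [1.005, 0.477, 0.022, 1.555, -0.011, 1.109, -0.083], TCP at [0.298, -0.606, 0.242] pointing down, gripper open.
Joint ranges: [-2.96, 2.96], [-0.34, 2.1], [-1.41, 1.46], [0.24, 2.44], [-1.37, 4.51], [0.17, 1.92], [-2.96, 2.96]. Speed limits (rad/s): [2.39, 2.39, 3.14, 3.14, 3.14, 3.14, 3.14].

INTERFACE

Orientations are given as a rotation vector (axis times angle).
In Python, from bench import r gives the robot as it stands.
- The arm moves only by the tool send_rows, never from a script. Its argument "deltas" is a list of rows, each an object of numbers: "dx", "dy", "dz": the shift along the world's x, y, z in mm; "rx", "ry", "rz": the turn, a rotation vector about the world's x, y, z in degrees. A call has 1 to 5 rows; each row is the pose to reach, as a shift and turn from the pose commanded when the call began; what a row does not reach only later rows make up. A row lasts 1/12 s, in which the tool goes at most 41.7 mm and 7.16 degrees, less where a joint would pass 70% of its speed; a pose out of reach is approached as far as the arm can. A call with a gripper value outside its range is refused whole. "jaw" is the finger opening in mm, from 0 to 85.4, set as the call begins (left out, the last holds). The fingers move at their own pace and stop on an object; "newtons" is the grip in N (left out, the last holds). Time passes only in rows, so rows that repeat a pose let the fingers close. It gives the time, the measured TCP pose, the force, the opening and the grip force at its end, in the units of the state.
- r.get_obs(): the state, without advancing time (a new reading comes with each control period).
- r.grab_frame(name): name is "scene" or "top"; returns a dict with "frame" (384x512x3 uint8, blue, green, red), "z_map" (384x512 float32, m along the optical axis (not along the pixel's ray), 0 where there is no reading), "vertical_fov" (degrees; the focal length in pixels is half the picture's height over the tangent of half this angle, whatever the lens; pixels are square), "cx", "cy" (the principal point, pixels), "xyz" and "orientation" of the camera in the world. Camera axes: x right, y down, z forward; pixel columns grow to the right and rows downward; lengths in m; the calibration is good to about 2 mm. A picture is of the moment at which its call begins.
- r.hand_in(): hands the job in; it is judged then, once.
The state is a dict: "clock": time; "joints": joint angles; "qvel": joint speeds; "tau": joint torques, N m; "tcp_pos": TCP position; "orientation": TCP orientation; "contact_force": force on the tool from outside, world axes, zero at the start; "moment": the same for the moment, N m; "grip_width": finger opening in m; "gripper_force": force on a finger pad.
Only numpy, scipy, OpenCV 4.12 (cv2) and the standard library are available. Lean on these libraries where they do the work, as an engineer would, in place of code of your own. Each camera call takes 0.05 s, during which the arm holds its last target. There are 200 camera calls.

## Working session

There is one attempt and no reset: what is moved stays moved. The work goes in short steps, Python scripts to look and compute and a tool call to move; the robot and the scene stay as the last step left them, time stands still between calls to the robot, and variables do not carry over. Pictures are saved under pics/ and viewed, at most 10 in all, crops included, and the job is handed in when it is done.

Besides the shell and the picture viewer there is one more tool, called after "Call:" by a JSON object that holds its "api" and its "payload", one argument or row to a line. send_rows: Moves the arm, as the interface text tells. Its arguments: {"type":"object","properties":{"deltas":{"type":"array","items":{"type":"object","properties":{"dx":{"type":"number"},"dy":{"type":"number"},"dz":{"type":"number"},"rx":{"type":"number"},"ry":{"type":"number"},"rz":{"type":"number"}}}},"jaw":{"type":"number"},"newtons":{"type":"number"}},"required":["deltas"]}

```bash
ls; mkdir -p pics
cat > h.py <<'E'
import numpy as np, cv2
from scipy.spatial.transform import Rotation as R
from bench import r
def cam(n):
    f=r.grab_frame(n); h,w=f['z_map'].shape
    F=h/2/np.tan(np.radians(f['vertical_fov'])/2)
    o=np.array(f['orientation'],float)
    M=R.from_rotvec(o).as_matrix() if o.size==3 else o
    v,u=np.mgrid[:h,:w]; z=f['z_map']
    P=np.stack([(u-f['cx'])/F*z,(v-f['cy'])/F*z,z],-1)@M.T+np.array(f['xyz'])
    P[z==0]=np.nan
    return f['frame'],P,f
E
python3 - <<'E'
from h import *
import pickle
d={}
for n in('scene','top'):
    im,P,f=cam(n); d[n]=(im,P,{k:f[k] for k in f if k not in('frame','z_map')}); print(n,d[n][2]); cv2.imwrite(f'pics/{n}0.png',im)
pickle.dump(d,open('d.pkl','wb')); print(r.get_obs())
E
```

```text
pics
scene {'vertical_fov': 56.51250341868996, 'cx': 259.78015760792675, 'cy': 192.86750635295942, 'xyz': array([1.34245989, 0.04032085, 0.78468529]), 'orientation': array([-1.65277377, -1.73751704,  0.86221004])}
top {'vertical_fov': 55.16840402028395, 'cx': 252.47640283644438, 'cy': 185.61249397129487, 'xyz': array([0.2768018 , 0.01537474, 1.19685305]), 'orientation': array([-1.97490439,  2.24568542, -0.23866874])}
{'clock': 0.1, 'joints': array([ 1.00490316,  0.47774511,  0.02237206,  1.55637853, -0.01148433,
        1.10933261, -0.083125  ]), 'qvel': array([-0.00193028, -0.00113847, -0.00161408, -0.00180451, -0.00211387,
        0.00058444,  0.00082908]), 'tau': array([ 5.26330346e-03, -5.97761214e+01,  1.61463641e+00, -2.81953186e+01,
        1.29662297e-02,  5.04307332e-03, -3.82231633e-05]), 'tcp_pos': array([ 0.29805916, -0.6050253 ,  0.24139401]), 'orientation': array([-3.05805542e+00, -7.12425690e-01,  8.53112590e-04]), 'contact_force': array([0.07067482, 0.34195138, 0.77851833]), 'moment': array([ 0.02892228,  0.04221318, -0.00541899]), 'gripper_force': 0.0, 'grip_width': 0.08548668965721713}
```

View pics/scene0.png

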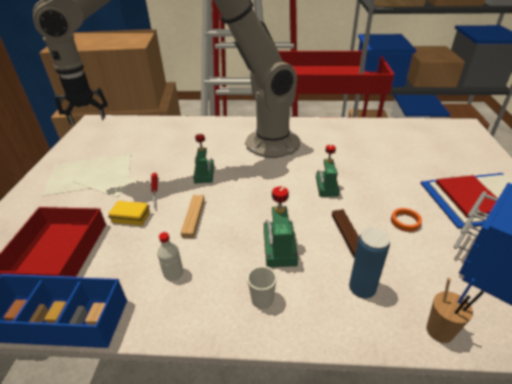

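View pics/top0.png

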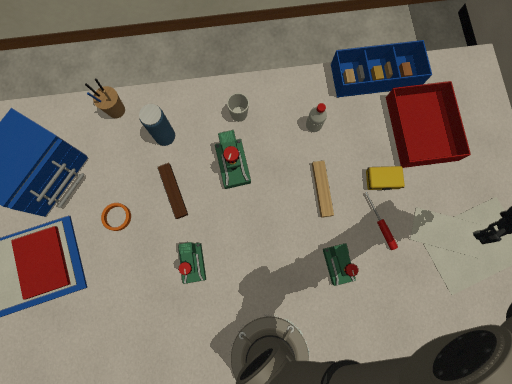

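The scene and top pictures show three green presses: top pixels (232,155), (190,262) and (340,264). The first is the largest and its mouth faces the robot. The pale slat is at top (322,188) and the dark one at (172,190). I'll measure these and check an enlarged crop.

Run:
```python
from h import *
import pickle
d=pickle.load(open('d.pkl','rb'))
im,P,_=d['top']
hsv=cv2.cvtColor(im,cv2.COLOR_BGR2HSV)
def rep(n,m):
    k,l,s,c=cv2.connectedComponentsWithStats(m.astype(np.uint8))
    for i in range(1,k):
        if s[i,4]>60:
            Q=P[l==i];Q=Q[~np.isnan(Q[:,0])]
            rc=cv2.minAreaRect((Q[:,:2]*1000).astype(np.float32))
            print(n,c[i].round(),s[i,4],'mean',Q.mean(0).round(4),'z',np.percentile(Q[:,2],[2,50,98]).round(3),'rect',np.round(rc[0],1),np.round(rc[1],1),round(rc[2],1))
z=P[...,2]
H,S,V=cv2.split(hsv)
g=(H>55)&(H<90)&(S>90)&(V>30)
rep('green',g)
rep('green base z<.06',g&(z<.06)&(z>.02)); rep('green top',g&(z>.115)&(z<.145))
rep('red>.14',((H<8)|(H>172))&(S>150)&(z>.1))
rep('pale',(H>10)&(H<25)&(S>70)&(V>130)&(z>.015)&(z<.035))
rep('dark',(H<20)&(S>70)&(V<110)&(z>.015)&(z<.035))
a=cv2.resize(im[110:230,140:350],None,fx=3.8,fy=3.8,interpolation=cv2.INTER_CUBIC);cv2.imwrite('pics/c1.png',a)
```

```text
green [232. 161.] 889 mean [0.6058 0.0408 0.072 ] z [0.021 0.042 0.135] rect [610.5  40.8] [147.9  86.6] 6.0
green [192. 260.] 614 mean [0.3145 0.1964 0.0656] z [0.027 0.039 0.107] rect [308.7 204. ] [113.4  68.7] 2.2
green [338. 263.] 666 mean [ 0.2511 -0.2388  0.0637] z [0.015 0.037 0.106] rect [ 244.9 -243.3] [113.1  56.1] 6.7
green base z<.06 [234. 169.] 549 mean [0.5877 0.0392 0.0397] z [0.025 0.04  0.045] rect [609.1  40.7] [144.8  86.6] 6.0
green base z<.06 [197. 266.] 303 mean [0.2952 0.1891 0.0318] z [0.025 0.031 0.046] rect [303.4 184.1] [ 54.4 120.1] 74.7
green base z<.06 [330. 264.] 168 mean [ 0.2492 -0.2221  0.0314] z [0.022 0.031 0.053] rect [ 243.7 -224.4] [110.8  16.6] 5.9
green base z<.06 [341. 273.] 150 mean [ 0.2172 -0.2506  0.031 ] z [0.026 0.031 0.035] rect [ 229.7 -256. ] [80.9 38.2] 3.9
green top [227. 139.] 239 mean [0.6589 0.0457 0.1322] z [0.127 0.132 0.136] rect [657.2  45.1] [53.4 49.2] 4.6
green top [233. 164.] 67 mean [0.578  0.0381 0.1299] z [0.119 0.131 0.137] rect [582.   37.8] [20.7 42.8] 3.1
red>.14 [321. 107.] 64 mean [ 0.7176 -0.2508  0.1486] z [0
[... 468 characters left out ...]
t [ 493.2 -242.2] [184.1  39.2] 0.3
pale [115. 216.] 226 mean [0.4861 0.4357 0.0247] z [0.021 0.025 0.029] rect [486.5 436.7] [87.3 84.4] 83.0
dark [442. 112.] 324 mean [ 0.7009 -0.689   0.0251] z [0.015 0.025 0.035] rect [ 705.7 -686.6] [294.7 138.1] 34.9
dark [394. 124.] 155 mean [ 0.6801 -0.519   0.0248] z [0.015 0.024 0.034] rect [ 679.2 -518.5] [  5.7 220. ] 89.8
dark [172. 190.] 696 mean [0.5464 0.2456 0.0255] z [0.02  0.026 0.031] rect [548.2 246.5] [183.8  40.5] 14.0
dark [386. 232.] 186 mean [ 0.3263 -0.4171  0.0222] z [0.015 0.023 0.029] rect [ 319.1 -421.3] [97.2 25.4] 16.5
dark [ 62. 255.] 130 mean [0.3853 0.6035 0.027 ] z [0.018 0.027 0.034] rect [385.1 603.3] [187.9   5.3] 11.6
```

View pics/c1.png

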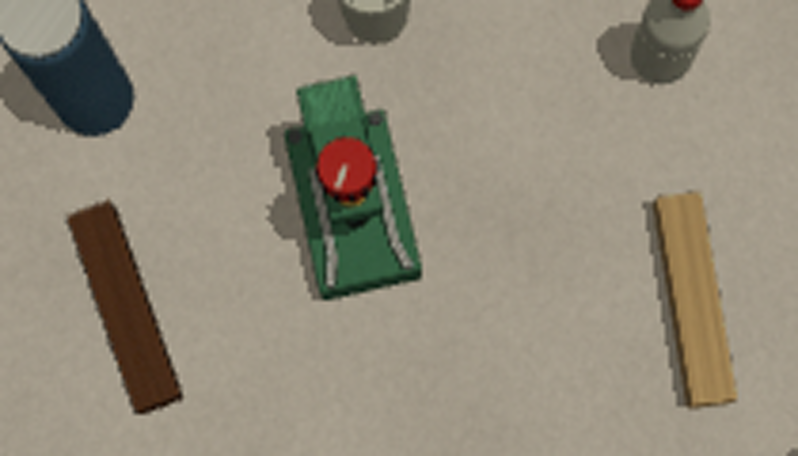

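The crop confirms the large press in the middle, with its knob at top (232,154), its mouth toward the robot and its yaw about 6°. The pale slat is the light one on the right at (322,188). Next I'll work out the moves.

```bash
cat >> h.py <<'E'
def st():
    o=r.get_obs(); M=R.from_rotvec(o['orientation']).as_matrix(); y=M[:,1]
    print('t',round(o['clock'],2),'tcp',(o['tcp_pos']*1000).round(1),'yaw_y',np.degrees(np.arctan2(y[1],y[0])).round(2),'z',M[:,2].round(3),'j',o['joints'].round(2),'F',o['contact_force'].round(1),'M',o['moment'].round(3),'w',round(o['grip_width']*1000,1),round(o['gripper_force'],1)); return o
E
python3 - <<'E'
from h import *
import pickle
st()
im,P,_=pickle.load(open('d.pkl','rb'))['top']
H,S,V=cv2.split(cv2.cvtColor(im,cv2.COLOR_BGR2HSV)); z=P[...,2]
m=(H>10)&(H<25)&(S>70)&(V>130)&(z>.015)&(z<.035); m[:,:250]=0
Q=P[m][:,:2]; C=Q.mean(0); w,v=np.linalg.eigh(np.cov(Q.T)); print(C,np.degrees(np.arctan2(v[1,1],v[0,1])))
m=((H>55)&(H<90)&(S>90)&(z>.03)&(z<.05)); m[:200]&=True; m[215:]=0
rc=cv2.boxPoints(cv2.minAreaRect((P[m][:,:2]*1000).astype(np.float32))); print(rc)
E
```

```text
t 0.1 tcp [ 298.1 -605.   241.4] yaw_y -63.77 z [-0.001  0.001 -1.   ] j [ 1.    0.48  0.02  1.56 -0.01  1.11 -0.08] F [0.1 0.3 0.8] M [ 0.029  0.042 -0.005] w 85.5 0.0
[ 0.52653838 -0.2621862 ] 153.74738198257808
[[532.5474    76.14493 ]
 [541.6235   -10.001431]
 [687.22296    5.338295]
 [678.1469    91.48466 ]]
```

Call:
{"api": "send_rows", "payload": {
  "deltas": [
    {"dx":16,"dy":36,"rz":-5},
    {"dx":32,"dy":72,"rz":-10},
    {"dx":48,"dy":109,"rz":-15},
    {"dx":64,"dy":145,"rz":-20},
    {"dx":80,"dy":182,"rz":-26}
  ],
  "jaw": 85,
  "newtons": 40
}}

```text
$.deltas[0]: bad value
```

Call:
{"api": "send_rows", "payload": {
  "deltas": [
    {"dx":15,"dy":36,"dz":-10},
    {"dx":30,"dy":72,"dz":-25},
    {"dx":45,"dy":108,"dz":-45},
    {"dx":60,"dy":145,"dz":-70},
    {"dx":75,"dy":181,"dz":-95}
  ]
}}

```text
$.deltas[0]: bad value
```

Call:
{"api": "send_rows", "payload": {
  "deltas": [
    {},
    {}
  ]
}}

```text
$.deltas[0]: bad value
```

```bash
python3 -c "
from h import *
st()
im,P,_=cam('top')
cv2.imwrite('pics/t1.png',cv2.resize(im[120:260,250:450],None,fx=4,fy=4))"
```

```text
t 0.1 tcp [ 298.1 -605.   241.4] yaw_y -63.77 z [-0.001  0.001 -1.   ] j [ 1.    0.48  0.02  1.56 -0.01  1.11 -0.08] F [0.1 0.3 0.8] M [ 0.029  0.042 -0.005] w 85.5 0.0
```

View pics/t1.png

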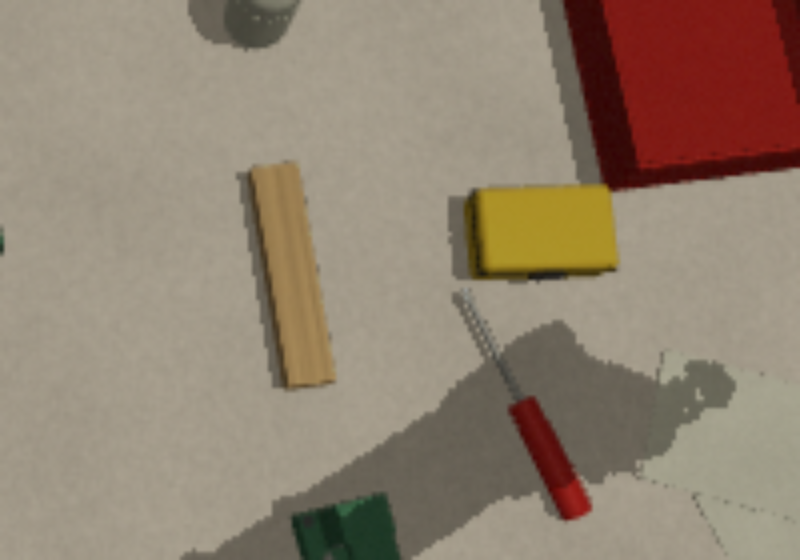

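The moves were refused because each row needs all six keys. The picture shows the slat still in place, clear of the yellow case, and the arm unmoved.

Call:
{"api": "send_rows", "payload": {
  "deltas": [
    {"dx":16,"dy":36,"dz":0,"rx":0,"ry":0,"rz":-5},
    {"dx":32,"dy":72,"dz":0,"rx":0,"ry":0,"rz":-10},
    {"dx":48,"dy":109,"dz":0,"rx":0,"ry":0,"rz":-15},
    {"dx":64,"dy":145,"dz":0,"rx":0,"ry":0,"rz":-20},
    {"dx":80,"dy":182,"dz":0,"rx":0,"ry":0,"rz":-26}
  ],
  "jaw": 85,
  "newtons": 40
}}

```text
clock: 0.57
tcp_pos: [0.3786, -0.4217, 0.2421]
orientation: [-3.141, 0.001, 0.0]
contact_force: [1.6, -0.6, 0.5]
grip_width: 0.0849
gripper_force: 0.0
```

Call:
{"api": "send_rows", "payload": {
  "deltas": [
    {"dx":15,"dy":35,"dz":-10,"rx":0,"ry":0,"rz":0},
    {"dx":30,"dy":70,"dz":-25,"rx":0,"ry":0,"rz":0},
    {"dx":45,"dy":105,"dz":-45,"rx":0,"ry":0,"rz":0},
    {"dx":60,"dy":140,"dz":-65,"rx":0,"ry":0,"rz":0},
    {"dx":75,"dy":181,"dz":-85,"rx":0,"ry":0,"rz":0}
  ]
}}

```text
clock: 0.98
tcp_pos: [0.4508, -0.2486, 0.1603]
orientation: [3.141, 0.006, 0.001]
contact_force: [1.5, 0.3, 0.3]
grip_width: 0.0853
gripper_force: 0.0
```

Call:
{"api": "send_rows", "payload": {
  "deltas": [
    {"dx":0,"dy":0,"dz":0,"rx":0,"ry":0,"rz":0},
    {"dx":0,"dy":0,"dz":0,"rx":0,"ry":0,"rz":0}
  ]
}}

```text
clock: 1.15
tcp_pos: [0.4507, -0.2473, 0.16]
orientation: [-3.14, -0.015, 0.003]
contact_force: [-0.1, -0.6, -0.1]
grip_width: 0.0853
gripper_force: 0.0
```

```bash
python3 -c "
from h import *
st()"
```

```text
t 1.15 tcp [ 450.7 -247.3  160. ] yaw_y -89.46 z [-0.002  0.002 -1.   ] j [ 0.42  0.32 -0.05  2.01  0.02  0.81 -1.2 ] F [-0.1 -0.6 -0.1] M [-0.019  0.016  0.014] w 85.3 0.0
```

Call:
{"api": "send_rows", "payload": {
  "deltas": [
    {"dx":2,"dy":5,"dz":-35,"rx":0,"ry":0,"rz":0},
    {"dx":2,"dy":5,"dz":-70,"rx":0,"ry":0,"rz":0},
    {"dx":2,"dy":5,"dz":-105,"rx":0,"ry":0,"rz":0},
    {"dx":2,"dy":5,"dz":-130,"rx":0,"ry":0,"rz":0},
    {"dx":2,"dy":5,"dz":-143,"rx":0,"ry":0,"rz":0}
  ]
}}

```text
clock: 1.57
tcp_pos: [0.4505, -0.2463, 0.0155]
orientation: [-3.141, -0.003, 0.005]
contact_force: [-0.3, -0.3, -0.0]
grip_width: 0.0847
gripper_force: 0.0
```

Call:
{"api": "send_rows", "payload": {
  "deltas": [
    {"dx":0,"dy":0,"dz":0,"rx":0,"ry":0,"rz":0},
    {"dx":0,"dy":0,"dz":0,"rx":0,"ry":0,"rz":0},
    {"dx":0,"dy":0,"dz":0,"rx":0,"ry":0,"rz":0},
    {"dx":0,"dy":0,"dz":0,"rx":0,"ry":0,"rz":0},
    {"dx":0,"dy":0,"dz":0,"rx":0,"ry":0,"rz":0}
  ],
  "jaw": 30,
  "newtons": 40
}}

```text
clock: 1.98
tcp_pos: [0.4536, -0.2462, 0.0198]
orientation: [3.14, 0.005, 0.004]
contact_force: [-1.8, -0.4, 5.9]
grip_width: 0.0389
gripper_force: 41.0
```

Call:
{"api": "send_rows", "payload": {
  "deltas": [
    {"dx":0,"dy":0,"dz":0,"rx":0,"ry":0,"rz":0},
    {"dx":0,"dy":0,"dz":0,"rx":0,"ry":0,"rz":0},
    {"dx":0,"dy":0,"dz":0,"rx":0,"ry":0,"rz":0}
  ]
}}

```text
clock: 2.23
tcp_pos: [0.4536, -0.2462, 0.0197]
orientation: [3.14, 0.005, 0.004]
contact_force: [-1.0, -0.3, 6.7]
grip_width: 0.0391
gripper_force: 41.2
```

Call:
{"api": "send_rows", "payload": {
  "deltas": [
    {"dx":0,"dy":0,"dz":20,"rx":0,"ry":0,"rz":0},
    {"dx":0,"dy":0,"dz":45,"rx":0,"ry":0,"rz":0},
    {"dx":0,"dy":0,"dz":70,"rx":0,"ry":0,"rz":0},
    {"dx":0,"dy":0,"dz":90,"rx":0,"ry":0,"rz":0},
    {"dx":0,"dy":0,"dz":90,"rx":0,"ry":0,"rz":0}
  ]
}}

```text
clock: 2.65
tcp_pos: [0.455, -0.2464, 0.1126]
orientation: [3.138, 0.006, 0.011]
contact_force: [-0.4, 0.2, -2.1]
grip_width: 0.0394
gripper_force: 40.8
```

Call:
{"api": "send_rows", "payload": {
  "deltas": [
    {"dx":-3,"dy":25,"dz":0,"rx":0,"ry":0,"rz":1},
    {"dx":-6,"dy":55,"dz":0,"rx":0,"ry":0,"rz":2},
    {"dx":-9,"dy":85,"dz":0,"rx":0,"ry":0,"rz":3},
    {"dx":-12,"dy":115,"dz":0,"rx":0,"ry":0,"rz":4},
    {"dx":-15,"dy":145,"dz":0,"rx":0,"ry":0,"rz":5.5}
  ]
}}

```text
clock: 3.07
tcp_pos: [0.4368, -0.099, 0.108]
orientation: [3.138, 0.158, 0.0]
contact_force: [-0.3, 0.3, -0.9]
grip_width: 0.0393
gripper_force: 40.8
```

Call:
{"api": "send_rows", "payload": {
  "deltas": [
    {"dx":-3,"dy":30,"dz":0,"rx":0,"ry":0,"rz":0},
    {"dx":-6,"dy":60,"dz":0,"rx":0,"ry":0,"rz":0},
    {"dx":-8,"dy":90,"dz":0,"rx":0,"ry":0,"rz":0},
    {"dx":-11,"dy":115,"dz":0,"rx":0,"ry":0,"rz":0},
    {"dx":-11,"dy":122,"dz":0,"rx":0,"ry":0,"rz":0}
  ]
}}

```text
clock: 3.48
tcp_pos: [0.4257, 0.0258, 0.1081]
orientation: [-3.136, -0.165, -0.0]
contact_force: [0.6, -0.0, -1.3]
grip_width: 0.0392
gripper_force: 40.8
```

Call:
{"api": "send_rows", "payload": {
  "deltas": [
    {"dx":0,"dy":0,"dz":0,"rx":0,"ry":0,"rz":0},
    {"dx":0,"dy":0,"dz":0,"rx":0,"ry":0,"rz":0},
    {"dx":0,"dy":0,"dz":0,"rx":0,"ry":0,"rz":0}
  ]
}}

```text
clock: 3.73
tcp_pos: [0.4264, 0.0203, 0.108]
orientation: [3.137, 0.154, -0.0]
contact_force: [-0.5, -1.0, -1.1]
grip_width: 0.039
gripper_force: 40.8
```

```bash
cat > m.py <<'E'
from h import *
import sys
st()
a=np.radians(6.0);A=np.array([.590,.0383]);X=np.array([np.cos(a),np.sin(a)]);Y=np.array([-X[1],X[0]])
def meas(n):
    im,P,_=cam(n)
    H,S,V=cv2.split(cv2.cvtColor(im,cv2.COLOR_BGR2HSV))
    p=P[...,:2]-A; px=p@X; py=p@Y; z=P[...,2]
    m=(H>10)&(H<25)&(S>70)&(V>90)&(abs(py)<.05)&(px<.06)&(px>-.3)&(z>.03)&(z<.2)
    k,l,s,c=cv2.connectedComponentsWithStats(m.astype(np.uint8))
    for i in range(1,k):
        if s[i,4]<15: continue
        q=l==i; zz=z[q]; t=q&(z>np.median(zz)-.006)&(z<np.median(zz)+.006)
        x,y=px[t]*1000,py[t]*1000
        f=np.polyfit(x,y,1)
        print(n,'n',t.sum(),'px',x.min().round(1),x.max().round(1),'py med',np.median(y).round(1),'range',np.percentile(y,[3,97]).round(1),'slope deg',np.degrees(f[0]).round(2),'z vs x',np.polyfit(x,z[t]*1000,1).round(3))
    return im
im=meas('top'); 
if len(sys.argv)>1: cv2.imwrite(f'pics/{sys.argv[1]}.png',cv2.resize(im[110:260,160:310],None,fx=4,fy=4))
im=meas('scene')
E
python3 m.py t2
```

```text
t 3.73 tcp [426.4  20.3 108. ] yaw_y -84.38 z [-0.    -0.001 -1.   ] j [-0.04  0.28 -0.17  2.24  0.08  0.63 -1.75] F [-0.5 -1.  -1.1] M [-0.026  0.035  0.02 ] w 39.0 40.8
top n 32 px -43.9 -33.0 py med 5.1 range [-15.7  19.1] slope deg -79.1 z vs x [-1.09000e-01  1.09427e+02]
scene n 254 px -218.9 -38.6 py med -6.6 range [-21.7  16.1] slope deg -3.79 z vs x [-6.00000e-03  1.13037e+02]
```

View pics/t2.png

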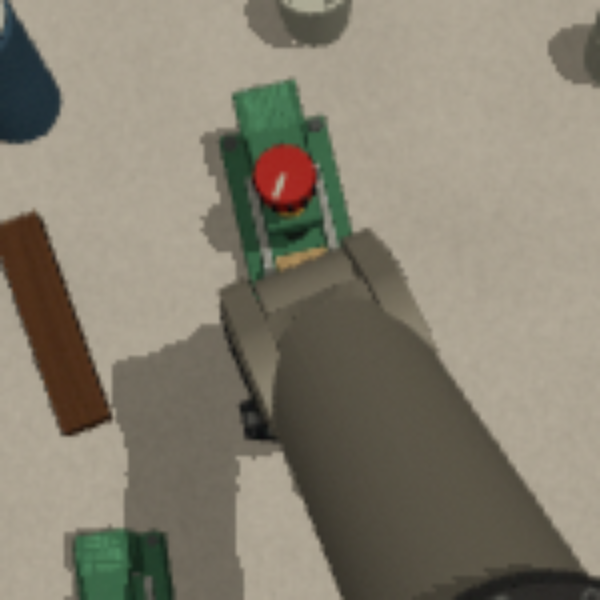

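The slat is held flat with its top at z≈113. Its lead end shows at crop (300,258), just above the mouth and centred between the rails. I'll refine lateral position and yaw once from the scene view before lowering.

Run:
```python
from h import *
a=np.radians(6.0);A=np.array([.590,.0383]);X=np.array([np.cos(a),np.sin(a)]);Y=np.array([-X[1],X[0]])
for n in('scene','top'):
    im,P,_=cam(n)
    H,S,V=cv2.split(cv2.cvtColor(im,cv2.COLOR_BGR2HSV))
    p=P[...,:2]-A; px=p@X*1000; py=p@Y*1000; z=P[...,2]*1000
    m=(H>10)&(H<25)&(S>70)&(V>90)&(abs(py)<50)&(z>80)&(z<125)
    for lo in range(-230,-20,15):
        q=m&(px>=lo)&(px<lo+15)
        if q.sum()>6: print(n,'slat',lo,q.sum(),py[q].min().round(1),py[q].max().round(1),z[q].min().round(),z[q].max().round())
    s=(S<60)&(V>90)&(z>46)&(z<56)&(abs(py)<40)
    for lo in range(-60,50,15):
        q=s&(px>=lo)&(px<lo+15)
        L,Rr=py[q&(py>0)],py[q&(py<0)]
        print(n,'rail',lo,len(L),len(Rr),L.min().round(1) if len(L) else '',Rr.max().round(1) if len(Rr) else '')
cv2.imwrite('pics/s2.png',cv2.resize(cam('scene')[0][130:280,200:360],None,fx=5,fy=4))
```

```text
scene slat -230 8 -6.5 16.4 111.0 115.0
scene slat -215 26 -17.5 15.9 112.0 117.0
scene slat -200 29 -18.4 15.0 111.0 117.0
scene slat -185 36 -19.3 16.9 111.0 117.0
scene slat -170 35 -23.5 20.9 102.0 116.0
scene slat -155 38 -23.8 17.4 106.0 125.0
scene slat -140 28 -22.4 12.8 93.0 118.0
scene slat -95 9 -22.3 -19.3 94.0 114.0
scene slat -65 18 -21.4 17.3 111.0 116.0
scene slat -50 22 -21.9 16.3 111.0 116.0
scene rail -60 2 5 32.7 -33.7
scene rail -45 1 12 32.1 -28.5
scene rail -30 0 11  -26.1
scene rail -15 0 9  -27.0
scene rail 0 0 10  -25.7
scene rail 15 0 11  -26.5
scene rail 30 0 12  -27.1
scene rail 45 0 5  -28.5
top slat -50 23 -18.5 19.8 109.0 116.0
top slat -35 8 -12.6 18.4 109.0 116.0
top rail -60 0 0  
top rail -45 0 0  
top rail -30 8 5 23.5 -24.0
top rail -15 10 11 23.7 -23.1
top rail 0 6 9 25.0 -24.4
top rail 15 7 10 24.2 -25.0
top rail 30 4 4 24.5 -25.8
top rail 45 0 2  -28.7
```

View pics/s2.png

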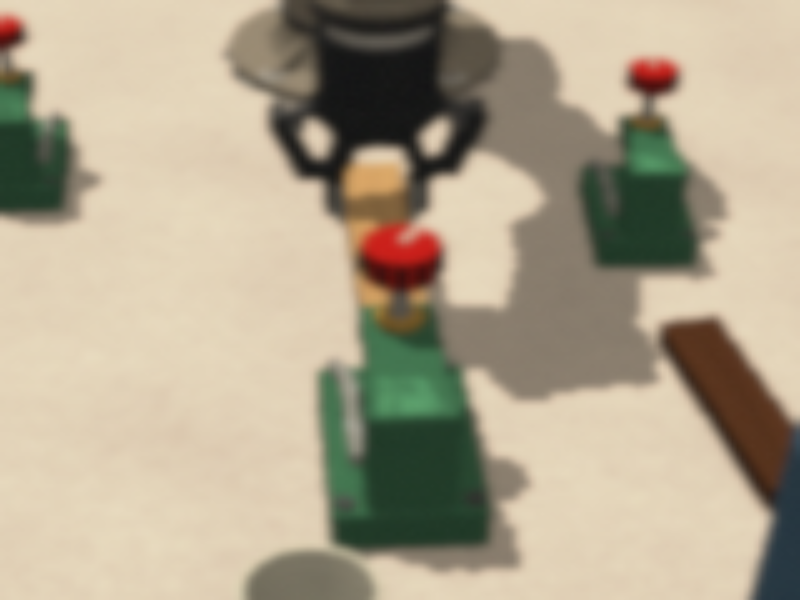

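The slat lines up with the press, held by the gripper just in front of the mouth (crop (375,190) to (400,290)). Lowering it in.

Call:
{"api": "send_rows", "payload": {
  "deltas": [
    {"dx":0,"dy":0,"dz":-14,"rx":0,"ry":0,"rz":0.3},
    {"dx":0,"dy":0,"dz":-26,"rx":0,"ry":0,"rz":0.3},
    {"dx":0,"dy":0,"dz":-36,"rx":0,"ry":0,"rz":0.3},
    {"dx":0,"dy":0,"dz":-43,"rx":0,"ry":0,"rz":0.3},
    {"dx":0,"dy":0,"dz":-46,"rx":0,"ry":0,"rz":0.3}
  ]
}}

```text
clock: 4.4
tcp_pos: [0.426, 0.0214, 0.0612]
orientation: [3.137, 0.164, -0.002]
contact_force: [-0.2, -0.8, -1.3]
grip_width: 0.0393
gripper_force: 40.8
```

Call:
{"api": "send_rows", "payload": {
  "deltas": [
    {"dx":0,"dy":0,"dz":0,"rx":0,"ry":0,"rz":0},
    {"dx":0,"dy":0,"dz":0,"rx":0,"ry":0,"rz":0}
  ]
}}

```text
clock: 4.57
tcp_pos: [0.4267, 0.0217, 0.0623]
orientation: [3.137, 0.165, 0.0]
contact_force: [1.1, 0.2, -0.8]
grip_width: 0.0387
gripper_force: 40.8
```

```bash
python3 m.py
```

```text
t 4.57 tcp [426.7  21.7  62.3] yaw_y -83.99 z [ 0. -0. -1.] j [-0.06  0.37 -0.16  2.26  0.12  0.51 -1.78] F [ 1.1  0.2 -0.8] M [-0.065  0.009  0.047] w 38.7 40.8
top n 44 px -47.7 -33.0 py med 5.9 range [-14.2  21.2] slope deg -49.79 z vs x [-0.116 62.458]
scene n 112 px -218.4 -88.9 py med -8.4 range [-19.6  16.3] slope deg -4.88 z vs x [-2.0000e-03  6.8372e+01]
```

Call:
{"api": "send_rows", "payload": {
  "deltas": [
    {"dx":8,"dy":0,"dz":-1,"rx":0,"ry":0,"rz":0},
    {"dx":18,"dy":1,"dz":-1,"rx":0,"ry":0,"rz":0},
    {"dx":28,"dy":2,"dz":-1,"rx":0,"ry":0,"rz":0},
    {"dx":37,"dy":3,"dz":-1,"rx":0,"ry":0,"rz":0},
    {"dx":40,"dy":3.2,"dz":-1,"rx":0,"ry":0,"rz":0}
  ]
}}

```text
clock: 5.08
tcp_pos: [0.4693, 0.0255, 0.0614]
orientation: [-3.137, -0.165, -0.004]
contact_force: [-0.4, 0.4, -0.3]
grip_width: 0.0387
gripper_force: 40.8
```

```bash
python3 -c "
from h import *
st()"
```

```text
t 5.08 tcp [469.3  25.5  61.4] yaw_y -83.97 z [ 0.003  0.001 -1.   ] j [-0.06  0.42 -0.15  2.17  0.12  0.55 -1.76] F [-0.4  0.4 -0.3] M [0.    0.005 0.042] w 38.7 40.8
```

Call:
{"api": "send_rows", "payload": {
  "deltas": [
    {"dx":9,"dy":0.9,"dz":0,"rx":0,"ry":0,"rz":0},
    {"dx":19,"dy":2,"dz":0,"rx":0,"ry":0,"rz":0},
    {"dx":28,"dy":2.9,"dz":0,"rx":0,"ry":0,"rz":0},
    {"dx":35,"dy":3.7,"dz":0,"rx":0,"ry":0,"rz":0},
    {"dx":38,"dy":4,"dz":0,"rx":0,"ry":0,"rz":0}
  ]
}}

```text
clock: 5.5
tcp_pos: [0.5061, 0.0293, 0.0612]
orientation: [-3.137, -0.165, -0.002]
contact_force: [0.6, -0.1, -0.7]
grip_width: 0.0392
gripper_force: 40.8
```

Call:
{"api": "send_rows", "payload": {
  "deltas": [
    {"dx":1,"dy":0.1,"dz":-0.5,"rx":0,"ry":0,"rz":0},
    {"dx":2,"dy":0.2,"dz":-0.5,"rx":0,"ry":0,"rz":0},
    {"dx":3,"dy":0.3,"dz":-0.5,"rx":0,"ry":0,"rz":0},
    {"dx":4,"dy":0.4,"dz":-0.5,"rx":0,"ry":0,"rz":0}
  ]
}}

```text
clock: 5.83
tcp_pos: [0.5081, 0.0293, 0.0605]
orientation: [3.137, 0.165, -0.001]
contact_force: [-0.0, 0.4, -1.1]
grip_width: 0.039
gripper_force: 40.8
```

```bash
python3 m.py
```

```text
t 5.83 tcp [508.1  29.3  60.5] yaw_y -83.97 z [-0.001 -0.    -1.   ] j [-0.06  0.47 -0.15  2.08  0.12  0.6  -1.76] F [-0.   0.4 -1.1] M [-0.012  0.04   0.014] w 39.0 40.8
scene n 45 px -15.7 15.2 py med -3.8 range [-17.5  10. ] slope deg 22.43 z vs x [7.90000e-02 1.37673e+02]
```

Call:
{"api": "send_rows", "payload": {
  "deltas": [
    {"dx":1,"dy":0.1,"dz":0,"rx":0,"ry":0,"rz":0},
    {"dx":2,"dy":0.2,"dz":0,"rx":0,"ry":0,"rz":0},
    {"dx":3,"dy":0.3,"dz":0,"rx":0,"ry":0,"rz":0},
    {"dx":3,"dy":0.3,"dz":0,"rx":0,"ry":0,"rz":0}
  ]
}}

```text
clock: 6.27
tcp_pos: [0.5118, 0.0297, 0.0607]
orientation: [-3.137, -0.165, -0.001]
contact_force: [-0.4, 0.3, -1.5]
grip_width: 0.0392
gripper_force: 40.8
```

Call:
{"api": "send_rows", "payload": {
  "deltas": [
    {"dx":1,"dy":0.1,"dz":0,"rx":0,"ry":0,"rz":0},
    {"dx":2,"dy":0.2,"dz":0,"rx":0,"ry":0,"rz":0},
    {"dx":2,"dy":0.2,"dz":0,"rx":0,"ry":0,"rz":0}
  ]
}}

```text
clock: 6.52
tcp_pos: [0.5137, 0.0299, 0.0606]
orientation: [-3.137, -0.165, -0.0]
contact_force: [0.7, 0.2, -1.7]
grip_width: 0.0393
gripper_force: 40.8
```

Call:
{"api": "send_rows", "payload": {
  "deltas": [
    {"dx":0.7,"dy":0.1,"dz":0,"rx":0,"ry":0,"rz":0},
    {"dx":1.4,"dy":0.1,"dz":0,"rx":0,"ry":0,"rz":0},
    {"dx":2,"dy":0.2,"dz":0,"rx":0,"ry":0,"rz":0}
  ]
}}

```text
clock: 6.77
tcp_pos: [0.5156, 0.0301, 0.0606]
orientation: [3.137, 0.165, 0.0]
contact_force: [-0.4, -0.3, -1.6]
grip_width: 0.0388
gripper_force: 40.8
```

Call:
{"api": "send_rows", "payload": {
  "deltas": [
    {"dx":0.7,"dy":0.1,"dz":0,"rx":0,"ry":0,"rz":0},
    {"dx":1.4,"dy":0.1,"dz":0,"rx":0,"ry":0,"rz":0},
    {"dx":2,"dy":0.2,"dz":0,"rx":0,"ry":0,"rz":0}
  ]
}}

```text
clock: 7.02
tcp_pos: [0.5158, 0.0301, 0.0601]
orientation: [3.137, 0.165, -0.006]
contact_force: [-5.7, -0.6, 0.3]
grip_width: 0.0391
gripper_force: 41.0
```

Call:
{"api": "send_rows", "payload": {
  "deltas": [
    {"dx":0.5,"dy":0,"dz":-0.5,"rx":0,"ry":0,"rz":0},
    {"dx":1,"dy":0.1,"dz":-1,"rx":0,"ry":0,"rz":0}
  ]
}}

```text
clock: 7.18
tcp_pos: [0.5158, 0.0301, 0.0596]
orientation: [3.136, 0.165, -0.009]
contact_force: [-14.0, -1.1, 19.5]
grip_width: 0.0392
gripper_force: 43.2
```

Call:
{"api": "send_rows", "payload": {
  "deltas": [
    {"dx":0,"dy":0,"dz":0,"rx":0,"ry":0,"rz":0},
    {"dx":0,"dy":0,"dz":0,"rx":0,"ry":0,"rz":0},
    {"dx":0,"dy":0,"dz":0,"rx":0,"ry":0,"rz":0},
    {"dx":0,"dy":0,"dz":0,"rx":0,"ry":0,"rz":0}
  ],
  "jaw": 85
}}

```text
clock: 7.52
tcp_pos: [0.5193, 0.0305, 0.0598]
orientation: [-3.137, -0.165, -0.002]
contact_force: [-0.1, -0.4, -0.2]
grip_width: 0.0843
gripper_force: 0.0
```

```bash
python3 -c "
from h import *
st()"
```

```text
t 7.52 tcp [519.3  30.5  59.8] yaw_y -83.98 z [ 0.001  0.    -1.   ] j [-0.06  0.49 -0.14  2.06  0.12  0.61 -1.75] F [-0.1 -0.4 -0.2] M [ 0.027 -0.063  0.005] w 84.3 0.0
```

Call:
{"api": "send_rows", "payload": {
  "deltas": [
    {"dx":-15,"dy":-1.5,"dz":0,"rx":0,"ry":0,"rz":0},
    {"dx":-35,"dy":-3.5,"dz":15,"rx":0,"ry":0,"rz":0},
    {"dx":-50,"dy":-5,"dz":50,"rx":0,"ry":0,"rz":0},
    {"dx":-50,"dy":-5,"dz":90,"rx":0,"ry":0,"rz":0},
    {"dx":-50,"dy":-5,"dz":130,"rx":0,"ry":0,"rz":0}
  ]
}}

```text
clock: 7.93
tcp_pos: [0.467, 0.0252, 0.1906]
orientation: [3.137, 0.165, -0.003]
contact_force: [2.2, 0.1, -1.0]
grip_width: 0.085
gripper_force: 0.0
```

Call:
{"api": "send_rows", "payload": {
  "deltas": [
    {"dx":0,"dy":0,"dz":35,"rx":0,"ry":0,"rz":7},
    {"dx":0,"dy":0,"dz":70,"rx":0,"ry":0,"rz":14},
    {"dx":0,"dy":0,"dz":95,"rx":0,"ry":0,"rz":21},
    {"dx":0,"dy":0,"dz":95,"rx":0,"ry":0,"rz":28},
    {"dx":0,"dy":0,"dz":95,"rx":0,"ry":0,"rz":35}
  ]
}}

```text
clock: 8.35
tcp_pos: [0.4699, 0.0255, 0.287]
orientation: [2.938, 1.109, 0.008]
contact_force: [-0.1, -0.4, -1.1]
grip_width: 0.085
gripper_force: 0.0
```

```bash
python3 m.py t3
```

```text
t 8.35 tcp [469.9  25.5 287. ] yaw_y -48.64 z [ 0.005  0.    -1.   ] j [ 0.04  0.1  -0.24  1.96  0.03  1.08 -1.06] F [-0.1 -0.4 -1.1] M [-0.047  0.066  0.031] w 85.0 0.0
scene n 11 px -15.3 13.9 py med -12.6 range [-24.1   8.8] slope deg 35.69 z vs x [1.33000e-01 1.34221e+02]
```

View pics/t3.png

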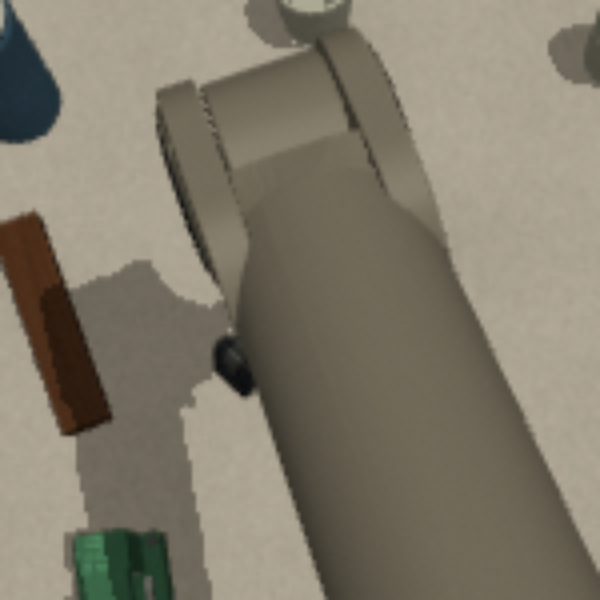

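The arm covers the press from above, with the wrist at (270,90). I'll swing it aside for a check while unwinding the wrist.

Call:
{"api": "send_rows", "payload": {
  "deltas": [
    {"dx":0,"dy":-35,"dz":0,"rx":0,"ry":0,"rz":7},
    {"dx":0,"dy":-70,"dz":0,"rx":0,"ry":0,"rz":14},
    {"dx":0,"dy":-105,"dz":0,"rx":0,"ry":0,"rz":21},
    {"dx":0,"dy":-140,"dz":0,"rx":0,"ry":0,"rz":28},
    {"dx":0,"dy":-175,"dz":0,"rx":0,"ry":0,"rz":35}
  ]
}}

```text
clock: 8.87
tcp_pos: [0.4684, -0.146, 0.2843]
orientation: [-2.533, -1.858, 0.0]
contact_force: [1.3, -0.0, -0.3]
grip_width: 0.0849
gripper_force: 0.0
```

Call:
{"api": "send_rows", "payload": {
  "deltas": [
    {"dx":0,"dy":-35,"dz":0,"rx":0,"ry":0,"rz":7},
    {"dx":0,"dy":-50,"dz":0,"rx":0,"ry":0,"rz":14},
    {"dx":0,"dy":-50,"dz":0,"rx":0,"ry":0,"rz":21},
    {"dx":0,"dy":-50,"dz":0,"rx":0,"ry":0,"rz":28},
    {"dx":0,"dy":-50,"dz":0,"rx":0,"ry":0,"rz":35}
  ]
}}

```text
clock: 9.28
tcp_pos: [0.4685, -0.1951, 0.284]
orientation: [-1.858, -2.532, 0.0]
contact_force: [0.5, 0.6, -0.8]
grip_width: 0.085
gripper_force: 0.0
```

```bash
python3 m.py t4
python3 - <<'E'
from h import *
im,P,_=cam('top');H,S,V=cv2.split(cv2.cvtColor(im,cv2.COLOR_BGR2HSV))
m=((H<8)|(H>172))&(S>150)&(P[...,2]>.18)&(P[...,2]<.215); m[:,280:]=0;m[200:]=0
Q=P[m]*1000;print(cv2.minEnclosingCircle(Q[:,:2].astype(np.float32)),np.percentile(Q[:,2],[50,90,98]))
E
```

```text
t 9.28 tcp [ 468.5 -195.1  284. ] yaw_y 17.45 z [-0.001  0.    -1.   ] j [ 0.4   0.17 -0.14  1.89  0.03  1.09  0.55] F [ 0.5  0.6 -0.8] M [-0.011 -0.002  0.017] w 85.0 0.0
top n 462 px -127.0 -5.2 py med 0.5 range [-18.1  19.1] slope deg 0.72 z vs x [-4.0000e-03  6.4816e+01]
scene n 14 px -17.9 15.5 py med -1.2 range [-13.5   9.8] slope deg 0.27 z vs x [9.90000e-02 1.35886e+02]
((591.3099365234375, 38.995304107666016), 22.491592407226562) [200.27122859 202.94454825 204.39091001]
```

View pics/t4.png

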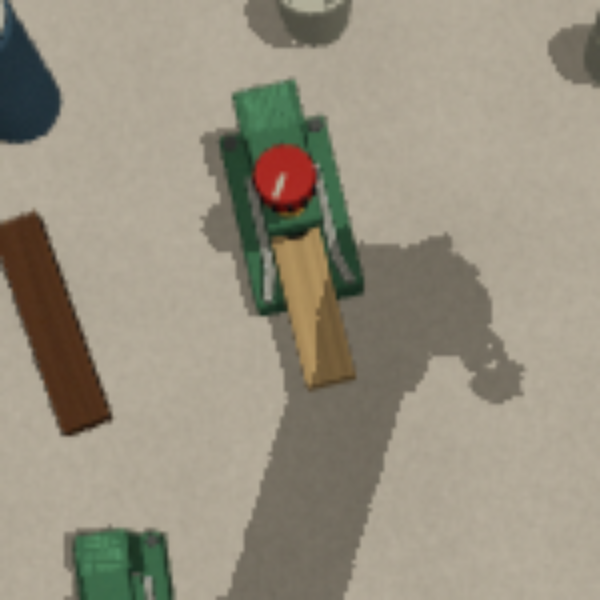

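The slat lies flat between the rails, centred, with its free end at px≈-128 (expected -130). The knob is at crop (285,177), i.e. world (591,39). On to the knob.

Call:
{"api": "send_rows", "payload": {
  "deltas": [
    {"dx":8,"dy":16,"dz":0,"rx":0,"ry":0,"rz":7},
    {"dx":16,"dy":32,"dz":0,"rx":0,"ry":0,"rz":14},
    {"dx":24,"dy":48,"dz":0,"rx":0,"ry":0,"rz":21},
    {"dx":33,"dy":64,"dz":0,"rx":0,"ry":0,"rz":28},
    {"dx":41,"dy":80,"dz":0,"rx":0,"ry":0,"rz":35}
  ]
}}

```text
clock: 9.85
tcp_pos: [0.5101, -0.1137, 0.2845]
orientation: [-1.012, -2.974, -0.0]
contact_force: [0.5, -0.6, 0.1]
grip_width: 0.0848
gripper_force: 0.0
```

Call:
{"api": "send_rows", "payload": {
  "deltas": [
    {"dx":8,"dy":16,"dz":0,"rx":0,"ry":0,"rz":7},
    {"dx":16,"dy":32,"dz":0,"rx":0,"ry":0,"rz":14},
    {"dx":24,"dy":48,"dz":0,"rx":0,"ry":0,"rz":21},
    {"dx":33,"dy":64,"dz":0,"rx":0,"ry":0,"rz":28},
    {"dx":41,"dy":80,"dz":0,"rx":0,"ry":0,"rz":35}
  ]
}}

```text
clock: 10.27
tcp_pos: [0.5511, -0.0336, 0.2844]
orientation: [-0.071, -3.141, 0.0]
contact_force: [-0.1, 0.5, -0.6]
grip_width: 0.0853
gripper_force: 0.0
```

Call:
{"api": "send_rows", "payload": {
  "deltas": [
    {"dx":8,"dy":16,"dz":0,"rx":0,"ry":0,"rz":7},
    {"dx":16,"dy":32,"dz":0,"rx":0,"ry":0,"rz":14},
    {"dx":24,"dy":48,"dz":0,"rx":0,"ry":0,"rz":21},
    {"dx":33,"dy":64,"dz":0,"rx":0,"ry":0,"rz":28},
    {"dx":41,"dy":74,"dz":0,"rx":0,"ry":0,"rz":35}
  ]
}}

```text
clock: 10.68
tcp_pos: [0.592, 0.0417, 0.2844]
orientation: [-0.88, 3.016, 0.001]
contact_force: [-0.2, -0.7, 0.2]
grip_width: 0.0851
gripper_force: 0.0
```

Call:
{"api": "send_rows", "payload": {
  "deltas": [
    {"dx":0,"dy":0,"dz":0,"rx":0,"ry":0,"rz":0},
    {"dx":0,"dy":0,"dz":0,"rx":0,"ry":0,"rz":0}
  ]
}}

```text
clock: 10.85
tcp_pos: [0.5916, 0.0399, 0.2841]
orientation: [0.869, -3.018, -0.001]
contact_force: [-0.3, 0.5, 0.1]
grip_width: 0.085
gripper_force: 0.0
```

```bash
python3 -c "
from h import *
st()"
```

```text
t 10.85 tcp [591.6  39.9 284.1] yaw_y 122.11 z [-0.001  0.    -1.   ] j [ 0.23  0.35 -0.52  1.68  0.19  1.16  1.8 ] F [-0.3  0.5  0.1] M [ 0.051  0.037 -0.036] w 85.0 0.0
```

Call:
{"api": "send_rows", "payload": {
  "deltas": [
    {"dx":-0.6,"dy":-1,"dz":-30,"rx":0,"ry":0,"rz":0},
    {"dx":-0.6,"dy":-1,"dz":-60,"rx":0,"ry":0,"rz":0},
    {"dx":-0.6,"dy":-1,"dz":-85,"rx":0,"ry":0,"rz":0},
    {"dx":-0.6,"dy":-1,"dz":-98,"rx":0,"ry":0,"rz":0},
    {"dx":-0.6,"dy":-1,"dz":-103,"rx":0,"ry":0,"rz":0}
  ]
}}

```text
clock: 11.27
tcp_pos: [0.5895, 0.037, 0.1793]
orientation: [0.869, -3.015, 0.0]
contact_force: [-0.2, -0.7, -0.3]
grip_width: 0.085
gripper_force: 0.0
```

Call:
{"api": "send_rows", "payload": {
  "deltas": [
    {"dx":0,"dy":0,"dz":0,"rx":0,"ry":0,"rz":0},
    {"dx":0,"dy":0,"dz":0,"rx":0,"ry":0,"rz":0},
    {"dx":0,"dy":0,"dz":0,"rx":0,"ry":0,"rz":0},
    {"dx":0,"dy":0,"dz":0,"rx":0,"ry":0,"rz":0},
    {"dx":0,"dy":0,"dz":0,"rx":0,"ry":0,"rz":0}
  ],
  "jaw": 30,
  "newtons": 50
}}

```text
clock: 11.68
tcp_pos: [0.5922, 0.0385, 0.1835]
orientation: [-0.875, 3.014, -0.001]
contact_force: [-1.3, -0.7, 6.1]
grip_width: 0.0427
gripper_force: 50.2
```

```bash
python3 -c "
from h import *
st()"
```

```text
t 11.68 tcp [592.2  38.5 183.5] yaw_y 122.39 z [ 0.003 -0.    -1.   ] j [ 0.21  0.45 -0.49  1.79  0.25  0.96  1.75] F [-1.3 -0.7  6.1] M [-0.127  0.231 -0.008] w 42.7 50.2
```

Call:
{"api": "send_rows", "payload": {
  "deltas": [
    {"dx":0,"dy":0,"dz":-0.7,"rx":0,"ry":0,"rz":-6},
    {"dx":0,"dy":0,"dz":-1.3,"rx":0,"ry":0,"rz":-12},
    {"dx":0,"dy":0,"dz":-2,"rx":0,"ry":0,"rz":-18},
    {"dx":0,"dy":0,"dz":-2.7,"rx":0,"ry":0,"rz":-24},
    {"dx":0,"dy":0,"dz":-3.3,"rx":0,"ry":0,"rz":-30}
  ]
}}

```text
clock: 12.1
tcp_pos: [0.5924, 0.0378, 0.1802]
orientation: [-0.057, 3.138, -0.001]
contact_force: [0.1, -2.6, 5.2]
grip_width: 0.0425
gripper_force: 50.1
```

```bash
python3 -c "
from h import *
st()"
```

```text
t 12.1 tcp [592.4  37.8 180.2] yaw_y 92.1 z [ 0.003 -0.001 -1.   ] j [ 0.12  0.44 -0.38  1.8   0.19  0.94  1.27] F [ 0.1 -2.6  5.2] M [-0.554  0.093  0.124] w 42.5 50.1
```

Call:
{"api": "send_rows", "payload": {
  "deltas": [
    {"dx":0,"dy":-0.7,"dz":-0.4,"rx":0,"ry":0,"rz":-6},
    {"dx":0,"dy":-0.7,"dz":-0.8,"rx":0,"ry":0,"rz":-12},
    {"dx":0,"dy":-0.7,"dz":-1.2,"rx":0,"ry":0,"rz":-18},
    {"dx":0,"dy":-0.7,"dz":-1.6,"rx":0,"ry":0,"rz":-24},
    {"dx":0,"dy":-0.7,"dz":-2,"rx":0,"ry":0,"rz":-30}
  ]
}}

```text
clock: 12.52
tcp_pos: [0.5922, 0.0371, 0.177]
orientation: [0.756, 3.046, 0.0]
contact_force: [2.2, -2.1, -4.3]
grip_width: 0.0425
gripper_force: 51.1
```

```bash
python3 -c "
from h import *
st()"
```

```text
t 12.52 tcp [592.2  37.1 177. ] yaw_y 62.12 z [ 0.003 -0.001 -1.   ] j [ 0.03  0.43 -0.26  1.81  0.14  0.92  0.8 ] F [ 2.2 -2.1 -4.3] M [-0.466 -0.623  0.167] w 42.5 51.1
```

Call:
{"api": "send_rows", "payload": {
  "deltas": [
    {"dx":0.1,"dy":-0.1,"dz":-0.8,"rx":0,"ry":0,"rz":-6},
    {"dx":0.2,"dy":-0.2,"dz":-1.5,"rx":0,"ry":0,"rz":-12},
    {"dx":0.3,"dy":-0.3,"dz":-2.2,"rx":0,"ry":0,"rz":-18},
    {"dx":0.3,"dy":-0.3,"dz":-3,"rx":0,"ry":0,"rz":-24},
    {"dx":0.3,"dy":-0.3,"dz":-3.7,"rx":0,"ry":0,"rz":-30}
  ]
}}

```text
clock: 12.93
tcp_pos: [0.5918, 0.0366, 0.1736]
orientation: [1.52, 2.748, -0.0]
contact_force: [-2.1, -2.2, 2.1]
grip_width: 0.043
gripper_force: 51.2
```

```bash
python3 -c "
from h import *
st()"
```

```text
t 12.93 tcp [591.8  36.6 173.6] yaw_y 32.11 z [ 0.001 -0.001 -1.   ] j [-0.05  0.42 -0.15  1.82  0.08  0.91  0.32] F [-2.1 -2.2  2.1] M [-0.656  0.368  0.144] w 43.0 51.2
```

Call:
{"api": "send_rows", "payload": {
  "deltas": [
    {"dx":0,"dy":0,"dz":-0.5,"rx":0,"ry":0,"rz":-5},
    {"dx":0,"dy":0,"dz":-1,"rx":0,"ry":0,"rz":-10},
    {"dx":0,"dy":0,"dz":-1.6,"rx":0,"ry":0,"rz":-15},
    {"dx":0,"dy":0,"dz":-2.2,"rx":0,"ry":0,"rz":-20}
  ]
}}

```text
clock: 13.27
tcp_pos: [0.5914, 0.0364, 0.1714]
orientation: [1.973, 2.443, -0.001]
contact_force: [-2.8, -3.3, 4.7]
grip_width: 0.0429
gripper_force: 51.4
```

```bash
python3 -c "
from h import *
st()"
```

```text
t 13.27 tcp [591.4  36.4 171.4] yaw_y 12.15 z [ 0.    -0.001 -1.   ] j [-0.11  0.42 -0.07  1.82  0.04  0.9   0.01] F [-2.8 -3.3  4.7] M [-0.655  0.718  0.163] w 42.9 51.4
```

Call:
{"api": "send_rows", "payload": {
  "deltas": [
    {"dx":-0.2,"dy":-0.3,"dz":-0.4,"rx":0,"ry":0,"rz":-5},
    {"dx":-0.3,"dy":-0.5,"dz":-0.9,"rx":0,"ry":0,"rz":-10},
    {"dx":-0.3,"dy":-0.5,"dz":-1.4,"rx":0,"ry":0,"rz":-15},
    {"dx":-0.3,"dy":-0.5,"dz":-1.9,"rx":0,"ry":0,"rz":-20}
  ]
}}

```text
clock: 13.6
tcp_pos: [0.5909, 0.0364, 0.1692]
orientation: [2.367, 2.065, -0.001]
contact_force: [-2.1, -2.8, 3.1]
grip_width: 0.0425
gripper_force: 51.4
```

```bash
python3 -c "
from h import *
st()"
```

```text
t 13.6 tcp [590.9  36.4 169.2] yaw_y -7.81 z [-0.    -0.001 -1.   ] j [-0.17  0.42  0.01  1.83 -0.    0.89 -0.3 ] F [-2.1 -2.8  3.1] M [-0.397  0.584  0.262] w 42.5 51.4
```

Call:
{"api": "send_rows", "payload": {
  "deltas": [
    {"dx":0,"dy":0,"dz":-0.2,"rx":0,"ry":0,"rz":-2}
  ]
}}

```text
clock: 13.68
tcp_pos: [0.5908, 0.0364, 0.169]
orientation: [2.403, 2.023, -0.001]
contact_force: [-2.4, -2.3, 2.4]
grip_width: 0.0422
gripper_force: 51.4
```

```bash
python3 -c "
from h import *
st()"
```

```text
t 13.68 tcp [590.8  36.4 169. ] yaw_y -9.82 z [-0.    -0.001 -1.   ] j [-0.18  0.42  0.01  1.83 -0.01  0.89 -0.33] F [-2.4 -2.3  2.4] M [-0.472  0.558  0.265] w 42.2 51.4
```

Call:
{"api": "send_rows", "payload": {
  "deltas": [
    {"dx":0,"dy":0,"dz":-0.2,"rx":0,"ry":0,"rz":-2}
  ]
}}

```text
clock: 13.77
tcp_pos: [0.5908, 0.0364, 0.1688]
orientation: [2.436, 1.984, -0.001]
contact_force: [-2.6, -2.2, 2.4]
grip_width: 0.0429
gripper_force: 51.4
```

```bash
python3 -c "
from h import *
st()"
```

```text
t 13.77 tcp [590.8  36.4 168.8] yaw_y -11.68 z [-0.    -0.001 -1.   ] j [-0.18  0.42  0.02  1.83 -0.01  0.89 -0.36] F [-2.6 -2.2  2.4] M [-0.391  0.595  0.322] w 42.9 51.4
```

Call:
{"api": "send_rows", "payload": {
  "deltas": [
    {"dx":0,"dy":0,"dz":0,"rx":0,"ry":0,"rz":0}
  ]
}}

```text
clock: 13.85
tcp_pos: [0.5908, 0.0364, 0.1688]
orientation: [2.435, 1.984, -0.001]
contact_force: [-3.8, -2.2, 3.6]
grip_width: 0.0431
gripper_force: 51.7
```

```bash
python3 -c "
from h import *
import numpy as np
L=[]
for i in range(20):
    r.grab_frame('top'); o=r.get_obs(); L.append(np.r_[o['clock'],o['moment'][2],o['contact_force'][2]])
L=np.array(L); print(L.round(3)[::4]); print(L.mean(0),L.std(0)); st()"
```

```text
[[13.9   -0.134  4.851]
 [14.1   -0.083  5.851]
 [14.3   -0.12   6.376]
 [14.5   -0.077  6.086]
 [14.7   -0.069  6.692]]
[14.375      -0.09851519  6.04397649] [0.28831406 0.02087287 0.44320897]
t 14.85 tcp [590.8  36.4 168.7] yaw_y -11.56 z [-0.001 -0.    -1.   ] j [-0.18  0.42  0.02  1.83 -0.01  0.89 -0.36] F [-4.5 -2.9  5.6] M [-0.519  0.936 -0.104] w 42.6 51.8
```

```bash
cat > q.py <<'E'
from h import *
o=r.get_obs(); M=R.from_rotvec(o['orientation']).as_matrix()
print(round(o['clock'],2),'yaw',np.degrees(np.arctan2(M[1,1],M[0,1])).round(2),'z',(o['tcp_pos'][2]*1000).round(2),'Mz',o['moment'][2].round(3),'F',o['contact_force'].round(1))
E
python3 q.py
```

```text
14.85 yaw -11.56 z 168.73 Mz -0.104 F [-4.5 -2.9  5.6]
```

Call:
{"api": "send_rows", "payload": {
  "deltas": [
    {"dx":0,"dy":0,"dz":0.7,"rx":0,"ry":0,"rz":4}
  ]
}}

```text
clock: 14.93
tcp_pos: [0.5909, 0.0364, 0.1692]
orientation: [2.363, 2.07, -0.001]
contact_force: [-2.5, -3.1, 2.4]
grip_width: 0.0427
gripper_force: 51.8
```

```bash
python3 q.py
```

```text
14.93 yaw -7.57 z 169.24 Mz -0.12 F [-2.5 -3.1  2.4]
```

Call:
{"api": "send_rows", "payload": {
  "deltas": [
    {"dx":0,"dy":0,"dz":0.6,"rx":0,"ry":0,"rz":4}
  ]
}}

```text
clock: 15.02
tcp_pos: [0.591, 0.0364, 0.1697]
orientation: [2.286, 2.155, -0.001]
contact_force: [-1.9, -1.6, 0.4]
grip_width: 0.0424
gripper_force: 51.7
```

```bash
python3 q.py
```

```text
15.02 yaw -3.38 z 169.69 Mz -0.119 F [-1.9 -1.6  0.4]
```

Call:
{"api": "send_rows", "payload": {
  "deltas": [
    {"dx":0,"dy":0,"dz":0.5,"rx":0,"ry":0,"rz":4}
  ]
}}

```text
clock: 15.1
tcp_pos: [0.5911, 0.0364, 0.1701]
orientation: [2.209, 2.234, -0.0]
contact_force: [-1.5, -2.3, 1.1]
grip_width: 0.0423
gripper_force: 51.6
```

```bash
python3 q.py
```

```text
15.1 yaw 0.63 z 170.13 Mz -0.105 F [-1.5 -2.3  1.1]
```

Call:
{"api": "send_rows", "payload": {
  "deltas": [
    {"dx":0,"dy":0,"dz":0.4,"rx":0,"ry":0,"rz":4}
  ]
}}

```text
clock: 15.18
tcp_pos: [0.5912, 0.0363, 0.1706]
orientation: [2.13, 2.309, -0.0]
contact_force: [-2.4, -2.7, 1.6]
grip_width: 0.0428
gripper_force: 51.6
```

```bash
python3 q.py
```

```text
15.18 yaw 4.63 z 170.56 Mz -0.191 F [-2.4 -2.7  1.6]
```

Call:
{"api": "send_rows", "payload": {
  "deltas": [
    {"dx":0,"dy":0,"dz":0.4,"rx":0,"ry":0,"rz":4}
  ]
}}

```text
clock: 15.27
tcp_pos: [0.5912, 0.0364, 0.171]
orientation: [2.048, 2.382, 0.0]
contact_force: [-1.1, -3.0, 2.2]
grip_width: 0.0429
gripper_force: 51.5
```

```bash
python3 q.py
```

```text
15.27 yaw 8.63 z 171.0 Mz -0.132 F [-1.1 -3.   2.2]
```

Call:
{"api": "send_rows", "payload": {
  "deltas": [
    {"dx":0,"dy":0,"dz":-0.5,"rx":0,"ry":0,"rz":-4}
  ]
}}

```text
clock: 15.35
tcp_pos: [0.5912, 0.0364, 0.1706]
orientation: [2.128, 2.311, 0.0]
contact_force: [-1.2, -1.5, 3.3]
grip_width: 0.0428
gripper_force: 51.5
```

```bash
python3 q.py
```

```text
15.35 yaw 4.7 z 170.57 Mz 0.231 F [-1.2 -1.5  3.3]
```

Call:
{"api": "send_rows", "payload": {
  "deltas": [
    {"dx":0,"dy":0,"dz":-0.4,"rx":0,"ry":0,"rz":-4}
  ]
}}

```text
clock: 15.43
tcp_pos: [0.5911, 0.0364, 0.1701]
orientation: [2.215, 2.228, -0.0]
contact_force: [-2.3, -2.6, 3.5]
grip_width: 0.0426
gripper_force: 51.5
```

```bash
python3 q.py
```

```text
15.43 yaw 0.32 z 170.13 Mz 0.216 F [-2.3 -2.6  3.5]
```

Call:
{"api": "send_rows", "payload": {
  "deltas": [
    {"dx":0,"dy":0,"dz":-0.5,"rx":0,"ry":0,"rz":-4}
  ]
}}

```text
clock: 15.52
tcp_pos: [0.591, 0.0364, 0.1697]
orientation: [2.292, 2.148, -0.001]
contact_force: [-3.4, -2.5, 3.4]
grip_width: 0.0428
gripper_force: 51.5
```

```bash
python3 q.py
```

```text
15.52 yaw -3.71 z 169.65 Mz 0.22 F [-3.4 -2.5  3.4]
```

Call:
{"api": "send_rows", "payload": {
  "deltas": [
    {"dx":0,"dy":0,"dz":-0.4,"rx":0,"ry":0,"rz":-4}
  ]
}}

```text
clock: 15.6
tcp_pos: [0.5909, 0.0364, 0.1692]
orientation: [2.366, 2.067, -0.001]
contact_force: [-3.3, -3.4, 2.9]
grip_width: 0.0424
gripper_force: 51.6
```

```bash
python3 q.py
```

```text
15.6 yaw -7.7 z 169.21 Mz 0.272 F [-3.3 -3.4  2.9]
```

Call:
{"api": "send_rows", "payload": {
  "deltas": [
    {"dx":0,"dy":0,"dz":-0.4,"rx":0,"ry":0,"rz":-4}
  ]
}}

```text
clock: 15.68
tcp_pos: [0.5908, 0.0364, 0.1688]
orientation: [-2.436, -1.984, 0.001]
contact_force: [-3.6, -2.9, 2.8]
grip_width: 0.0429
gripper_force: 51.6
```

```bash
python3 q.py
```

```text
15.68 yaw -11.69 z 168.77 Mz 0.291 F [-3.6 -2.9  2.8]
```

The forward and backward torques average out to about 15 N at this angle, so I'm letting go here.

Call:
{"api": "send_rows", "payload": {
  "deltas": [
    {"dx":0,"dy":0,"dz":0,"rx":0,"ry":0,"rz":0},
    {"dx":0,"dy":0,"dz":0,"rx":0,"ry":0,"rz":0},
    {"dx":0,"dy":0,"dz":0,"rx":0,"ry":0,"rz":0},
    {"dx":0,"dy":0,"dz":0,"rx":0,"ry":0,"rz":0},
    {"dx":0,"dy":0,"dz":0,"rx":0,"ry":0,"rz":0}
  ],
  "jaw": 85
}}

```text
clock: 16.1
tcp_pos: [0.5914, 0.0372, 0.1686]
orientation: [-2.433, -1.988, -0.001]
contact_force: [-0.1, 0.1, 0.9]
grip_width: 0.0852
gripper_force: 0.0
```

Call:
{"api": "send_rows", "payload": {
  "deltas": [
    {"dx":0,"dy":0,"dz":20,"rx":0,"ry":0,"rz":0},
    {"dx":0,"dy":0,"dz":50,"rx":0,"ry":0,"rz":0},
    {"dx":0,"dy":0,"dz":85,"rx":0,"ry":0,"rz":0},
    {"dx":0,"dy":0,"dz":120,"rx":0,"ry":0,"rz":0},
    {"dx":0,"dy":0,"dz":120,"rx":0,"ry":0,"rz":0}
  ]
}}

```text
clock: 16.52
tcp_pos: [0.5948, 0.0374, 0.2962]
orientation: [2.429, 1.983, 0.017]
contact_force: [1.0, 0.1, 0.4]
grip_width: 0.0853
gripper_force: 0.0
```

Call:
{"api": "send_rows", "payload": {
  "deltas": [
    {"dx":-15,"dy":-35,"dz":0,"rx":0,"ry":0,"rz":0},
    {"dx":-30,"dy":-70,"dz":0,"rx":0,"ry":0,"rz":0},
    {"dx":-45,"dy":-105,"dz":0,"rx":0,"ry":0,"rz":0},
    {"dx":-60,"dy":-140,"dz":0,"rx":0,"ry":0,"rz":0},
    {"dx":-75,"dy":-175,"dz":0,"rx":0,"ry":0,"rz":0}
  ]
}}

```text
clock: 16.93
tcp_pos: [0.5153, -0.1395, 0.2886]
orientation: [2.433, 1.987, 0.001]
contact_force: [-0.0, 0.7, -0.7]
grip_width: 0.085
gripper_force: 0.0
```

Call:
{"api": "send_rows", "payload": {
  "deltas": [
    {"dx":-15,"dy":-30,"dz":0,"rx":0,"ry":0,"rz":0},
    {"dx":-30,"dy":-60,"dz":0,"rx":0,"ry":0,"rz":0},
    {"dx":-30,"dy":-60,"dz":0,"rx":0,"ry":0,"rz":0}
  ]
}}

```text
clock: 17.18
tcp_pos: [0.4824, -0.2054, 0.2887]
orientation: [2.442, 1.973, -0.004]
contact_force: [-0.1, 0.5, -0.3]
grip_width: 0.0846
gripper_force: 0.0
```

```bash
python3 m.py t5
python3 - <<'E'
from h import *
im,P,_=cam('top');H,S,V=cv2.split(cv2.cvtColor(im,cv2.COLOR_BGR2HSV))
m=((H<8)|(H>172))&(S>150)&(P[...,2]>.15)&(P[...,2]<.215); m[:,280:]=0;m[200:]=0
Q=P[m]*1000;print(cv2.minEnclosingCircle(Q[:,:2].astype(np.float32)),np.percentile(Q[:,2],[50,90,98]))
E
```

```text
t 17.18 tcp [ 482.4 -205.4  288.7] yaw_y -12.12 z [-0.001 -0.003 -1.   ] j [ 0.13  0.18  0.17  1.87 -0.03  1.1   0.1 ] F [-0.1  0.5 -0.3] M [-0.044  0.032  0.001] w 84.6 0.0
top n 463 px -126.7 -5.3 py med 0.5 range [-18.2  19. ] slope deg 0.96 z vs x [2.0000e-03 6.5656e+01]
scene n 20 px -124.7 -85.2 py med -19.1 range [-22.1 -13.6] slope deg -3.93 z vs x [-3.1000e-02  6.2041e+01]
scene n 36 px -2.3 16.5 py med -1.0 range [-11.5  10.5] slope deg -7.54 z vs x [-6.80000e-02  1.39225e+02]
((591.3681030273438, 39.206382751464844), 21.94367218017578) [185.43996214 187.94036009 188.99894027]
```

View pics/t5.png

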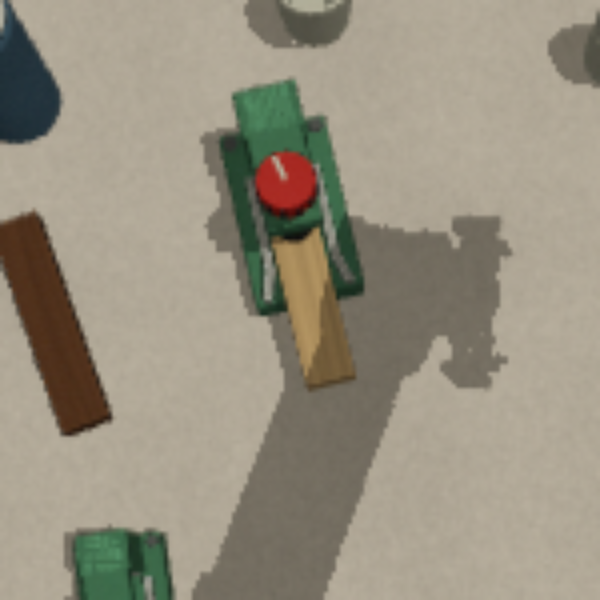

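The knob (crop (286,183)) sank 15 mm, which matches the 134° turned, so the grip didn't slip. The slat hasn't moved and the arm is clear, so I'm handing in.

```bash
python3 -c "
from bench import r
print(r.hand_in())"
```

```text
the job is handed in; nothing more can be done
None
```

The pale slat is in the large press, flat on the bed and pushed against the stop. The foot holds it with an estimated 15 N (judged from the turning torque, good to a few newtons), the arm is clear, and the job was handed in at about 17 s.

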